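Refit the gas valve knob and hold it in for lighting

TASK

Get the counter-top gas ring ready for me to light its pilot: first wind the clockwork gas shut-off timer by its winged key, clockwise until it stops, which takes a few partial turns. Then take the loose valve knob from the bench, turn it so that the flat in its bore meets the flat of the bare D-shaped valve stem (nose of the knob towards the raised mark beside the stem), push it fully home on the stem, and press it in against the spring as far as it goes. Finish while still gripping the knob and holding it pressed in: do not let go; leave the lighter, the scrubber and the scouring pad where they lie.

Things in the scene. Friction and masses are not known exactly. Their poses are not given: they have to be found in the camera images.
- key_grip (a point): Centre of the timer's upright winged winding key, bare aluminium. The wing is a flat plate 46 mm long (this frame's x), 12 mm thick (y), 24 mm high (12 mm below to 12 mm above this point); z is up, along the key's axis. The timer's boss ends 20.5 mm below this point. Grip the wing across its thickness from above. The frame turns with the key.
- timer_key (a joint): Winding angle of the timer key, rad: 0 run down, 2.6 fully wound, at a hard stop. It grows clockwise as seen from above. A weak spring pulls it back but a clutch holds it wherever it is let go; turning takes 0.08 to 0.13 N m.
- gas_timer: The clockwork timer under the key: a round aluminium boss 68 mm wide, 10 mm high, fixed on the control ledge; origin at the centre of its underside. It and the valve stand 150 mm apart, either one on the left.
- stem_tip (a point): Centre of the top end of the bare valve stem, an upright steel shaft 12 mm in diameter. A flat is milled along it on its +x side, 2.5 mm from the axis; the end is chamfered by 2 mm. x points to the raised mark on the bezel; z is up. The stem cannot turn. The point moves down with the stem.
- valve_stem (a joint): How far the valve stem is pressed down, m: 0 released, 0.007 fully in, at a hard stop. A spring pushes it up with 5 N at 0 and 9 N fully in.
- gas_valve: The valve's thin round aluminium bezel, 72 mm wide, 4 mm thick, fixed on the control ledge; origin at the centre of its underside. The stem stands 25 mm above it, in its middle. A raised black triangular mark lies on it 31 mm from the axis in its +x direction; the flat of the stem faces the mark.
- knob_center (a point): Centre (half-way up) of the loose black valve knob, 42 mm high, standing on its skirt, bore down, on the bench left of the gas ring. On the skirt an upright bar grip 16 mm thick (y), faces parallel from 16 mm behind to 12 mm ahead of the axis, 45 mm long (x), 6 mm below to 21 mm above this point; its +x end tapers to a nose with a pale line on top, its -x end is square. z is up. 60 to 130 g.
- knob: The same knob; origin at the centre of its underside, 21 mm below knob_center. Skirt 51 mm wide, 15 mm high. D-shaped bore, open below, 15 mm deep: 14 mm in diameter, its flat on the +x side 3.5 mm from the axis (1 mm clear of the stem all round). Fully home, with its x along the stem's x, knob_center lies 6 mm above stem_tip.
- ring_unit: The gas ring: a fixed steel case 340 mm deep (x), 300 mm wide (y); origin at the centre of its underside, x away from the robot. Its front 120 mm is a flat control ledge 85 mm above the bench, with timer and valve 109 mm in front of the centre, 75 mm to either side. Behind the ledge an iron pan support rises to 114 mm above the bench.
- gas_lighter: Long-nosed gas lighter, 230 mm long, lying to the right of the gas ring; origin at the middle of its underside. Leave it alone.
- scrubber: Hand scrubber, 59 x 132 x 72 mm, on the bench to the left, farther back than the knob; origin at the middle of its underside. Leave it alone.
- scourer_blue: Flat scouring pad, 68 x 100 x 12 mm, at the left end of the bench; origin at the middle of its underside. Leave it alone.
Not all that is in view belongs to the job. Several things look just like the knob: the one meant starts nearest to the robot's base.

How it is judged:
By the outcome, as a careful person would: the job done as asked, in the order asked, and still so for the second after the job is handed in, while the arm keeps its last pose, push and grip.
It also fails if it takes over 61 s, if anything falls off the work surface, if the arm or the gripper's body presses on something with over 40 N, if the wrist force passes 120 N, or if a joint passes its speed limit or range.

ROBOT

A 6-joint arm with a two-finger parallel gripper is mounted at the origin on a cart in front of the work surface, level with it; the furniture and walls round the work are solid. World frame = base frame: x ahead of the robot, y to its left, z up, the work surface at z = 0. Lengths are in m, angles in rad, forces in N, time in s.
With the tool pointing down it reaches from about 0.275 to 0.775 m from the base axis. Payload 14.6 kg.
Tool frame: the origin (TCP) lies on the centre line of the jaws, within the pads' length; the fingertips stand 8 mm ahead of it and the grasp point (between the pads) lies 11 mm behind it; z points along the fingers, y is the direction in which the jaws open and shut (so a half turn about z gives the same grasp; the last joint's range is limited). The gripper opens to 85 mm and grips with 20 to 120 N. Pads are 22 mm wide; open, the fingers measure 114 mm over their backs; the gripper's body (76 mm by 85 mm) begins 54 mm behind the grasp point. The pads swing forward as they close: fully open they stand 13 mm farther back than shut.
Start: joints at [-1.278, 0.263, -0.048, 1.259, 0, 1.415], TCP at [0.227, -0.473, 0.239] pointing down, gripper open.
Joint ranges: [-2.65, 2.65], [-0.89, 1.7], [-1.18, 1.37], [-2.13, 2.11], [-1.35, 1.29], [-3.14, 3.14]. Speed limits (rad/s): [1.89, 1.89, 2.57, 2.79, 3.14, 3.14].

INTERFACE

Orientations are given as a rotation vector (axis times angle).
In Python, from workcell import ctrl gives the robot as it stands.
- The arm moves only by the tool move_arm, never from a script. Its argument "commands" is a list of rows, each a list of 7 numbers: the turn, a rotation vector about the tool's x, y, z in degrees, then the shift along the tool's x, y, z in mm, then the closure, from 0 (fully open) to 1 (shut). In form: [[ax, ay, az, tx, ty, tz, hand], ...]. A call has 1 to 20 rows; each row shifts and turns the commanded pose from where the row before left it, along the tool's axes as they then stand; what a row does not reach is not made up. A row lasts 1/8 s, in which the tool goes at most 62.5 mm and 10.7 degrees, less where a joint would pass 70% of its speed; a pose out of reach is approached as far as the arm can. A call with a gripper value outside its range is refused whole. The fingers move at their own pace and stop on an object; "squeeze" is the grip in N (left out, the last holds). Time passes only in rows, so rows that do not move let the fingers close. It gives the time, the measured TCP pose, the force and the opening at its end, in the units of the state.
- ctrl.observe(): the state, without advancing time (a new reading comes with each control period).
- ctrl.read_camera(name): name is "scene" or "top"; returns (picture, depth): 384x512x3 uint8, red, green, blue; 384x512 float32, m along the optical axis (not along the pixel's ray), 0 where there is no reading.
- ctrl.camera_model(name): a dict with "camera_matrix" (3x3 intrinsics, pixels), "extrinsics" (4x4, takes a point from world to camera coordinates). Camera axes: x right, y down, z forward; pixel columns grow to the right and rows downward; lengths in m; the calibration is good to about 2 mm. A picture is of the moment at which its call begins. camera_model takes no time and is no camera call.
- ctrl.sign_off(): hands the job in, once; it reports no verdict.
Trained networks look in the newest picture that a camera, given by its name, has taken for a name from the list of things; names that differ only in an ending like _2 or _b are one class to them, and where a whole thing is asked for, a point or a joint stands for the part that bears it (a point fixed in the world has none). Each returns a list of dicts, best first, with "p" (0 to 1); they miss things now and then, are a little off and sometimes report something else, mostly with a low value. They report only what shows in the picture. A call takes as long as a camera call. They do not tell look-alikes from the thing itself.
- ctrl.find_in(camera, query): "location" ([x, y, z] in m, in world coordinates, good to about 4 mm: the middle of the surface that is visible of it).
- ctrl.place_of(camera, query): "location" ([x, y, z] in m, in world coordinates, good to about 4 mm: a listed point, or the origin of a listed thing).
The state is a dict: "time": time; "qpos": joint angles; "qvel": joint speeds; "effort": joint torques, N m; "eef_pos": TCP position; "eef_rot": TCP orientation; "wrist_force": force on the tool from outside, world axes, zero at the start; "moment": the same for the moment, N m; "gripper_width": finger opening in m.
Only numpy, scipy, OpenCV 4.12 (cv2) and the standard library are available. Lean on these libraries where they do the work, as an engineer would, in place of code of your own. Each camera call takes 0.05 s, during which the arm holds its last target.

## Working session

There is one attempt and no reset: what is moved stays moved. The work goes in short steps, Python scripts to look and compute and a tool call to move; the robot and the scene stay as the last step left them, time stands still between calls to the robot, and variables do not carry over. Pictures are saved under pics/ and viewed, and the job is handed in when it is done.

Besides the shell and the picture viewer there is one more tool, called after ">>>" as name(argument=value, ...), one argument or row to a line, values as JSON. move_arm: Moves the arm, as the interface text tells. Its arguments: {"type":"object","properties":{"commands":{"type":"array","items":{"type":"array","items":{"type":"number"}}},"squeeze":{"type":"number"}},"required":["commands"]}

```bash
mkdir -p pics; ls; cat > h.py <<'E'
import numpy as np, cv2
from workcell import ctrl
from scipy.spatial.transform import Rotation as R
def snap(cam,fn):
    im,d=ctrl.read_camera(cam); cv2.imwrite('pics/'+fn+'.png',im[:,:,::-1]); np.savez('pics/'+fn+'.npz',im=im,d=d); return im,d
def cloud(cam,d):
    m=ctrl.camera_model(cam);K=np.array(m['camera_matrix']);T=np.array(m['extrinsics'])
    v,u=np.mgrid[:d.shape[0],:d.shape[1]]
    P=np.stack([(u-K[0,2])/K[0,0]*d,(v-K[1,2])/K[1,1]*d,d],-1)
    return (P-T[:3,3])@T[:3,:3]
def proj(cam,p):
    m=ctrl.camera_model(cam);K=np.array(m['camera_matrix']);T=np.array(m['extrinsics'])
    q=K@(T[:3,:3]@np.array(p)+T[:3,3]); return q[:2]/q[2]
E
python3 - <<'E'
from h import *
np.set_printoptions(precision=4,suppress=True)
s=ctrl.observe();print(s)
for c in ['scene','top']:
    snap(c,c+'1')
    for q in ['key_grip','stem_tip','knob_center','gas_valve']:
        for r in ctrl.place_of(c,q)[:5]: print(c,q,r,proj(c,r['location']))
E
```

```text
pics
{'time': 0.0, 'qpos': array([-1.2783,  0.2635, -0.049 ,  1.2594, -0.    ,  1.4155]), 'qvel': array([-0.0001,  0.    ,  0.0003,  0.0005,  0.0003, -0.0007]), 'effort': array([ -0.0023, -63.7623,  38.4569,   0.0137,  -0.0002,   0.    ]), 'eef_pos': array([ 0.2272, -0.473 ,  0.2388]), 'eef_rot': array([-3.0621, -0.6973,  0.0001]), 'wrist_force': array([ 0.7409, -0.1865, -0.4562]), 'moment': array([ 0.0269, -0.0173, -0.0106]), 'gripper_width': 0.0854504260723181}
scene knob_center {'location': [0.4658, 0.3587, 0.023], 'p': 0.75} [223.2579 260.9061]
scene knob_center {'location': [0.5466, 0.4256, 0.0228], 'p': 0.63} [192.3157 264.2236]
scene knob_center {'location': [0.6511, 0.2039, 0.0173], 'p': 0.62} [205.319  221.9618]
scene knob_center {'location': [0.5996, 0.2693, 0.0162], 'p': 0.43} [206.4403 235.791 ]
scene gas_valve {'location': [0.5054, -0.1113, 0.0901], 'p': 0.67} [278.9642 178.2149]
top key_grip {'location': [0.5315, 0.04, 0.1179], 'p': 0.56} [246.4694 194.6847]
top key_grip {'location': [0.501, -0.4547, -0.0004], 'p': 0.25} [380.8695 208.1801]
top stem_tip {'location': [0.4603, 0.3584, -0.0005], 'p': 0.67} [157.7312 217.7682]
top stem_tip {'location': [0.668, 0.3635, -0.0067], 'p': 0.34} [158.5489 161.6275]
top knob_center {'location': [0.6478, 0.2034, 0.0194], 'p': 0.72} [201.3227 166.0504]
top knob_center {'location': [0.6014, 0.2746, 0.0198], 'p': 0.67} [181.2796 178.4704]
top knob_center {'location': [0.5538, 0.4261, 0.0185], 'p': 0.63} [138.6238 191.2336]
top knob_center {'location': [0.4625, 0.3575, 0.0168], 'p': 0.61} [157.0675 216.7882]
top gas_valve {'location': [0.5051, -0.1144, 0.0873], 'p': 0.92} [291.1051 203.7871]
```

View pics/scene1.png

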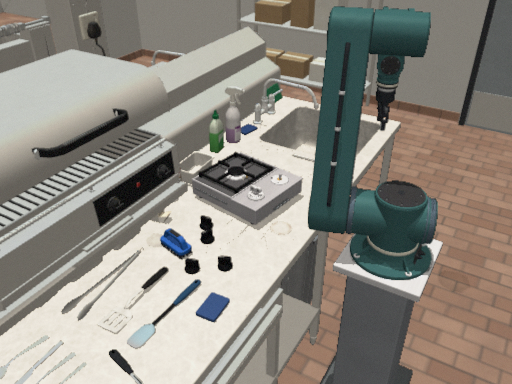

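View pics/top1.png

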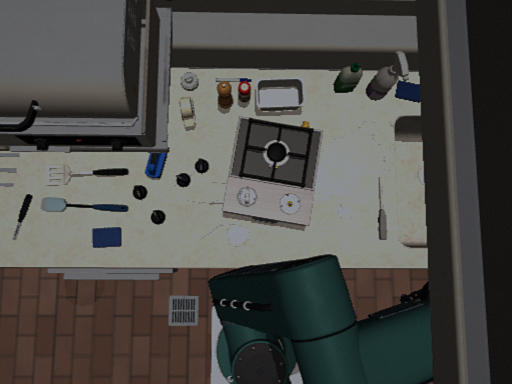

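```bash
python3 - <<'E'
from h import *
a=cv2.imread('pics/top1.png')
def cr(im,x,y,w,h,s): return cv2.resize(im[y:y+h,x:x+w],None,fx=s,fy=s,interpolation=cv2.INTER_CUBIC)
A=cr(a,135,190,48,48,8);B=cr(a,225,175,96,48,8)
cv2.imwrite('pics/c1.png',A);cv2.imwrite('pics/c2.png',B)
b=cv2.imread('pics/scene1.png')
cv2.imwrite('pics/c3.png',np.hstack([cr(b,200,235,48,48,8),cr(b,240,160,48,48,8)]))
E
```

```text
(no output)
```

View pics/c1.png

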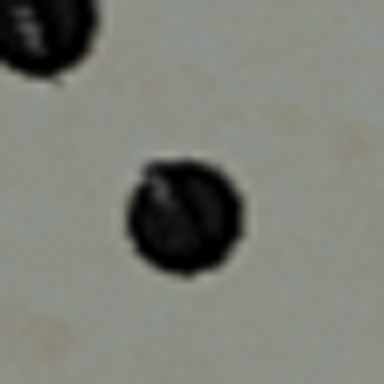

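View pics/c2.png

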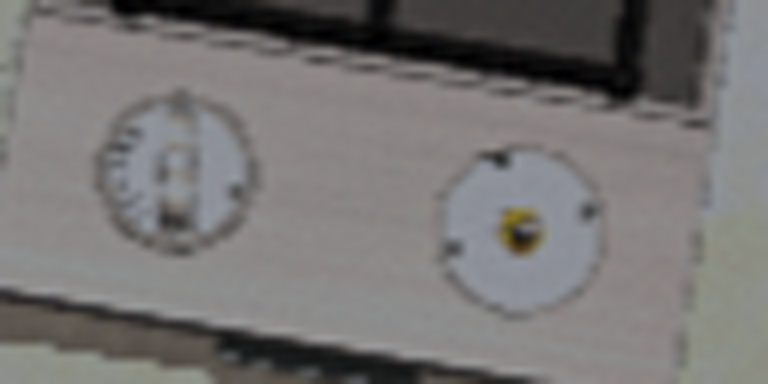

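View pics/c3.png

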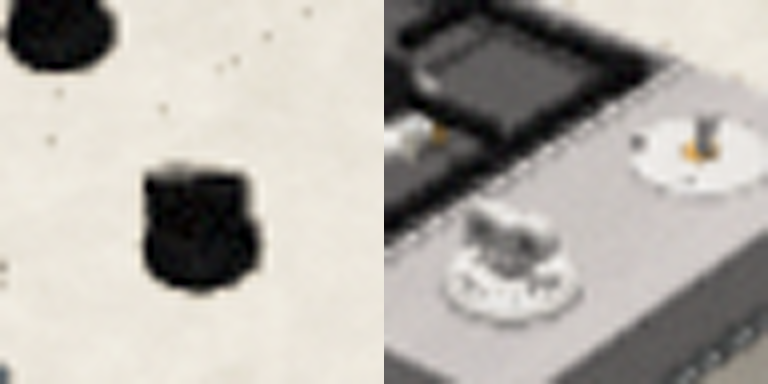

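```bash
python3 - <<'E'
from h import *
np.set_printoptions(precision=4,suppress=True,linewidth=160)
for c in ['top','scene']:
    z=np.load(f'pics/{c}1.npz');im,d=z['im'],z['d'];P=cloud(c,d);Z=P[...,2];X=P[...,0];Y=P[...,1]
    print(c,ctrl.camera_model(c)['extrinsics'])
    def rep(n,m):
        p=P[m]; 
        if len(p)<3: print(n,len(p));return
        q=p[:,:2];mu=q.mean(0);w,V=np.linalg.eigh(np.cov((q-mu).T)); e=V[:,1];s=(q-mu)@e
        (cx,cy),(w1,h1),a=cv2.minAreaRect((q*1000).astype(np.float32))
        print(n,len(p),'mean',p.mean(0),'zr',p[:,2].min(),p[:,2].max(),'ang',np.degrees(np.arctan2(e[1],e[0])),'ext',s.min(),s.max(),'rect',cx,cy,w1,h1,a)
    rep('wing',(Z>.107)&(abs(X-.53)<.05)&(abs(Y-.037)<.04))
    rep('stem',(Z>.097)&(abs(X-.505)<.03)&(abs(Y+.113)<.03))
    rep('knobtop',(Z>.03)&(abs(X-.463)<.05)&(abs(Y-.358)<.04))
    rep('knoball',(Z>.006)&(abs(X-.463)<.05)&(abs(Y-.358)<.04))
    # dark pixels on bezel
    g=im.astype(float).mean(-1)
    m=(abs(Z-.089)<.012)&(np.hypot(X-.505,Y+.113)<.045)
    for v,u in np.argwhere(m): 
        if g[v,u]<np.median(g[m])*.75: print((u,v),P[v,u],np.round(g[v,u]), 'r',np.hypot(X[v,u]-.505,Y[v,u]+.113),'az',np.degrees(np.arctan2(Y[v,u]+.113,X[v,u]-.505)))
    # ring edge orientation: ledge region
    rep('ledge',(abs(Z-.086)<.006)&(X<.6)&(X>.4)&(abs(Y)<.25))
E
python3 - <<'E'
import cv2,numpy as np
a=cv2.imread('pics/top1.png')[190:217,278:305];b=cv2.imread('pics/scene1.png')[165:192,266:293]
f=lambda i:cv2.resize(cv2.normalize(i,None,0,255,cv2.NORM_MINMAX),(390,390),interpolation=cv2.INTER_NEAREST)
cv2.imwrite('pics/c4.png',np.hstack([f(a),f(b)]))
E
```

```text
top [[ 0.0048 -0.9997  0.0254  0.0153]
 [-0.9916 -0.0081 -0.1293  0.5429]
 [ 0.1295 -0.0246 -0.9913  1.4917]
 [ 0.      0.      0.      1.    ]]
wing 50 mean [0.5303 0.0376 0.1262] zr 0.10862990881529926 0.13359475825159745 ang 178.30092753458135 ext -0.024158793531776544 0.023488437247098023 rect 530.6218872070312 36.50556945800781 47.921504974365234 10.44286060333252 0.3728467524051666
stem 1928 mean [ 0.5047 -0.1225  1.1648] zr 0.09726816221775057 1.1926532614578702 ang -179.9599339786298 ext -0.030234268607949723 0.02971261361141418 rect 504.5022888183594 -118.52449798583984 59.813720703125 32.24100112915039 7.531919002532959
knobtop 59 mean [0.464  0.3555 0.0424] zr 0.03172232029589189 0.0536227323510645 ang -154.00740269471297 ext -0.024324596168952297 0.020851436757177058 rect 465.4654235839844 356.4803161621094 45.11887741088867 16.726669311523438 25.41139030456543
knoball 197 mean [0.4622 0.3541 0.0217] zr 0.006019250323306131 0.0536227323510645 ang -178.7281099944978 ext -0.047285595086773 0.04678194734971636 rect 463.5035400390625 358.2690734863281 68.66641998291016 95.762
[... 4380 characters left out ...]
 112.97364328727923
(np.int64(280), np.int64(178)) [ 0.5003 -0.1104  0.0932] 111.0 r 0.005365309615331223 az 151.53566025425712
(np.int64(279), np.int64(179)) [ 0.4999 -0.1012  0.0935] 127.0 r 0.012867279067024506 az 113.34095657942686
(np.int64(280), np.int64(179)) [ 0.4971 -0.1046  0.0926] 103.0 r 0.011504593593699465 az 133.11534063544116
(np.int64(281), np.int64(179)) [ 0.4947 -0.1087  0.0911] 156.0 r 0.011167267984026109 az 157.24529115827087
ledge 1264 mean [ 0.5169 -0.0329  0.086 ] zr 0.08001194032634787 0.09199888857314774 ang 83.22567310275835 ext -0.16036520074835442 0.1540798093955319 rect 534.8099975585938 -39.10270690917969 310.69561767578125 172.97251892089844 80.41232299804688
```

View pics/c4.png

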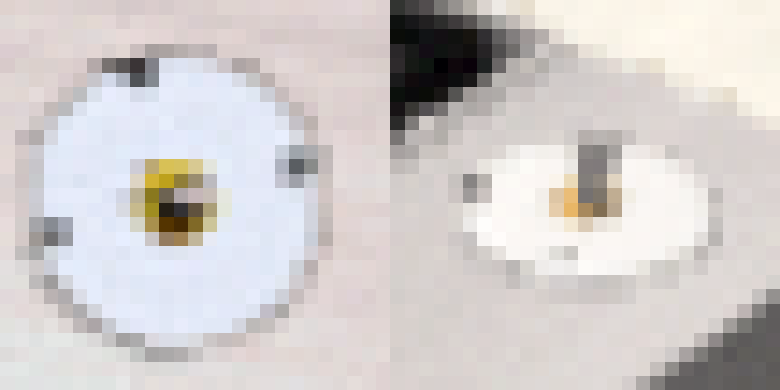

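```bash
cat >> h.py <<'E'
def ray(cam,u,v,z):
    m=ctrl.camera_model(cam);K=np.array(m['camera_matrix']);T=np.array(m['extrinsics'])
    d=T[:3,:3].T@np.linalg.solve(K,[u,v,1]);c=-T[:3,:3].T@T[:3,3]
    return c+d*(z-c[2])/d[2]
def plan(p,yaw,s=None):
    "local turn (deg) and world/tool shift needed to tool-down pose at p with tool x yaw (deg)"
    s=s or ctrl.observe(); Rc=R.from_rotvec(s['eef_rot'])
    a=np.radians(yaw); Rt=R.from_matrix(np.array([[np.cos(a),np.sin(a),0],[np.sin(a),-np.cos(a),0],[0,0,-1]]))
    dr=(Rc.inv()*Rt).as_rotvec(degrees=True); dp=np.array(p)-s['eef_pos']
    x=Rc.as_matrix()[:,0]
    print('yaw now %.1f'%np.degrees(np.arctan2(x[1],x[0])),'turn',dr.round(2),'shift cur-tool mm',(Rc.inv().apply(dp)*1000).round(1),'shift target-tool',(Rt.inv().apply(dp)*1000).round(1))
E
python3 - <<'E'
from h import *
np.set_printoptions(precision=4,suppress=True,linewidth=160)
from collections import defaultdict
D=defaultdict(list)
for i in range(3):
  snap('top',f'top2_{i}')
  for q in ['key_grip','gas_timer','gas_valve','stem_tip','ring_unit','knob']:
    for r in ctrl.place_of('top',q)[:4]:
      D[q].append((np.round(r['location'],4).tolist(),r['p']))
for q in D: print(q,*D[q],sep='\n  ')
im=np.mean([np.load(f'pics/top2_{i}.npz')['im'].astype(float) for i in range(3)],0)
# bezel fit: bluish-white pixels, ellipse on z=.089
b=im[190:217,278:305]; 
g=b.mean(-1); blue=b[...,2]-b[...,0]
print(np.round(blue[::3,::3]));print(np.round(g[::2,::2]))
E
```

```text
key_grip
  ([0.5279, 0.0379, 0.1138], 0.41)
  ([0.5307, 0.0363, 0.1187], 0.51)
  ([0.5322, 0.0378, 0.1149], 0.4)
  ([0.5003, -0.4567, 0.0022], 0.37)
gas_timer
  ([0.5287, 0.0379, 0.0816], 0.74)
  ([0.4988, -0.4542, 0.0031], 0.66)
  ([0.5288, 0.0387, 0.0818], 0.52)
  ([0.5282, 0.038, 0.0838], 0.77)
gas_valve
  ([0.5042, -0.1158, 0.0822], 0.92)
  ([0.5082, -0.1175, 0.0827], 0.88)
  ([0.6677, 0.366, -0.0062], 0.73)
  ([0.508, -0.1164, 0.0878], 0.56)
stem_tip
  ([0.4995, -0.4551, 0.0035], 0.7)
  ([0.5287, 0.0394, 0.0812], 0.61)
  ([0.5057, -0.114, 0.085], 0.47)
ring_unit
  ([0.6243, -0.0569, -0.0029], 0.58)
  ([0.5001, -0.4546, -0.0014], 0.66)
  ([0.6217, -0.0566, -0.0037], 0.7)
knob
  ([0.5485, 0.4251, 0.0012], 0.69)
  ([0.5963, 0.2714, 0.0025], 0.56)
  ([0.4631, 0.3557, -0.0029], 0.52)
  ([0.648, 0.2048, 0.002], 0.49)
  ([0.547, 0.4263, 0.0028], 0.6)
  ([0.4623, 0.3582, -0.0033], 0.59)
  ([0.6466, 0.2048, 0.0008], 0.59)
  ([0.5955, 0.2696, -0.0003], 0.54)
  ([0.465, 0.3578, -0.0028], 0.69)
  ([0.5945, 0.2734, -0.0001], 0.63)
  ([0.5478, 0.4247, 0.0044], 0.5)
[[ -8.  -8.  -7.  -7.  -7. 
[... 728 characters left out ...]
. 145. 145. 146. 147. 124. 132. 132. 132.]
 [136. 130. 146. 145. 146. 146. 147. 147. 145. 147. 109. 119. 136. 136.]
 [135. 127. 146. 146. 147.  98.  79. 119. 147. 145. 108. 125. 137. 138.]
 [136. 131. 146. 146. 138.  79.  47.  99. 146. 146. 147. 123. 135. 134.]
 [137. 101. 103. 146. 147. 125.  85. 146. 145. 145. 146. 117. 134. 135.]
 [140. 127. 147. 146. 146. 147. 147. 146. 145. 146. 130. 132. 135. 136.]
 [137. 134. 111. 147. 145. 145. 145. 145. 145. 146. 122. 134. 134. 135.]
 [139. 140. 136. 109. 143. 147. 147. 146. 134. 122. 138. 138. 136. 135.]
 [140. 139. 140. 141. 135. 109. 115. 136. 134. 136. 136. 135. 136. 137.]
 [140. 140. 141. 141. 141. 140. 138. 138. 138. 139. 139. 138. 137. 135.]]
```

```bash
python3 - <<'E'
from h import *
from scipy.optimize import least_squares
np.set_printoptions(precision=4,suppress=True,linewidth=160)
im=np.mean([np.load(f'pics/top2_{i}.npz')['im'].astype(float) for i in range(3)]+[np.load('pics/top1.npz')['im'].astype(float)],0)
dd=np.median([np.load(f'pics/top2_{i}.npz')['d'] for i in range(3)]+[np.load('pics/top1.npz')['d']],0)
def w2(u,v,z): return np.array([ray('top',a,b,z)[:2] for a,b in zip(np.ravel(u),np.ravel(v))])
v,u=np.mgrid[190:217,278:305]
b=im[190:217,278:305];blue=b[...,2]-b[...,0];m=blue>3
hull=cv2.convexHull(np.stack([u[m],v[m]],-1).astype(np.int32))[:,0]
M=cv2.fillConvexPoly(np.zeros((384,512),np.uint8),hull,1)
vv,uu=np.nonzero(M);c=w2(uu,vv,.089).mean(0);print('bezel c',c,'r',np.sqrt(len(uu)*(.00343**2)/np.pi))
g=b.mean(-1);dark=np.clip(140-g,0,None)
W=w2(u,v,.090).reshape(27,27,2);rr=np.hypot(*(W-c).transpose(2,0,1));az=np.degrees(np.arctan2(W[...,1]-c[1],W[...,0]-c[0]))
for lo,hi in [(5,45),(-85,-45),(85,120)]:
    k=(rr>.022)&(rr<.034)&(az>lo)&(az<hi)&(g<125); 
    wt=dark[k];p=(W[k]*wt[:,None]).sum(0)/wt.sum()-c;print('dark',k.sum(),wt.sum(),p,np.hypot(*p),np.degrees(np.arctan2(p[1],p[0])))
P=cloud('top',dd);X,Y,Z=P[...,0],P[...,1],P[...,2]
def rep(n,m):
    q=P[m][:,:2];mu=q.mean(0);w_,V=np.linalg.eigh(np.cov((q-mu).T));e=V[:,1]
    r=cv2.minAreaRect((q*1000).astype(np.float32));print(n,m.sum(),mu,np.degrees(np.arctan2(e[1],e[0])),r,np.median(P[m][:,2]))
rep('wing',(Z>.108)&(Z<.2)&(abs(X-.53)<.05)&(abs(Y-.037)<.04))
rep('stem',(Z>.097)&(Z<.2)&(abs(X-.505)<.03)&(abs(Y+.113)<.03)) if ((Z>.097)&(Z<.2)&(abs(X-.505)<.03)&(abs(Y+.113)<.03)).sum()>2 else 0
k=(abs(X-.463)<.04)&(abs(Y-.358)<.04)
for t in (.025,.03,.034): rep('knob%g'%t,k&(Z>t))
# knob silhouette: dark px
kd=(im.mean(-1)<70)&k;rep('dark',kd)
vv,uu=np.nonzero(kd);q=w2(uu,vv,.0075);print('skirt-ish c',q.mean(0),'tops',w2(uu,vv,.042).mean(0))
rep('ledge',(abs(Z-.085)<.006)&(X<.6)&(X>.4)&(abs(Y)<.25))
i4=np.load('pics/top1.npz')['im'];cr=im[205:230,145:170]
f=lambda a:cv2.resize(np.clip((a-8)*5,0,255).astype(np.uint8)[:,:,::-1],(400,400),interpolation=cv2.INTER_CUBIC)
wg=np.clip((im[182:210,234:262]-60)*1.5,0,255).astype(np.uint8)[:,:,::-1]
cv2.imwrite('pics/c5.png',np.hstack([f(cr),cv2.resize(wg,(400,400),interpolation=cv2.INTER_CUBIC)]))
E
```

```text
bezel c [ 0.5061 -0.1096] r 0.034400339208625876
dark 5 287.6666666666667 [0.0308 0.0085] 0.031959577856336976 15.495828916708488
dark 5 201.58333333333337 [ 0.0085 -0.0288] 0.030060579650532895 -73.5194506115934
dark 4 171.41666666666669 [-0.0077  0.029 ] 0.030017824794270637 104.89412187167022
wing 49 [0.5303 0.0377] 178.34305665833375 ((530.5017700195312, 36.62068176269531), (47.41642761230469, 10.188091278076172), 0.3583516478538513) 0.1268861410236111
stem 9 [ 0.5045 -0.1095] 115.46893569239343 ((504.4917907714844, -110.28215789794922), (6.167686939239502, 10.081014633178711), 25.705341339111328) 0.11487902621656326
knob0.025 64 [0.4638 0.355 ] -155.03383816170737 ((465.0140075683594, 356.3916015625), (44.342655181884766, 16.166236877441406), 24.51667594909668) 0.0420133293846936
knob0.03 60 [0.464  0.3554] -154.19080769465396 ((465.0024719238281, 356.4168701171875), (44.342655181884766, 16.11065101623535), 24.51667594909668) 0.04225396650768453
knob0.034 58 [0.4643 0.3557] -154.83057218408476 ((465.173095703125, 356.49468994140625), (43.96745681762695, 16.11065101623535), 24.516674041748047) 0.042406370970600835
dark 164 [0.4625 0.3543] 173.8987174433856 ((462.7177734375, 357.31317138671875), (47.843318939208984, 49.74673843383789), 87.16153717041016) 0.016646402657285703
skirt-ish c [0.4638 0.3576] tops [0.4612 0.3508]
ledge 3041 [ 0.5233 -0.0481] 86.19871544674746 ((539.494873046875, -39.686767578125), (303.0715026855469, 169.12025451660156), 80.71662902832031) 0.08645989763003711
```

View pics/c5.png

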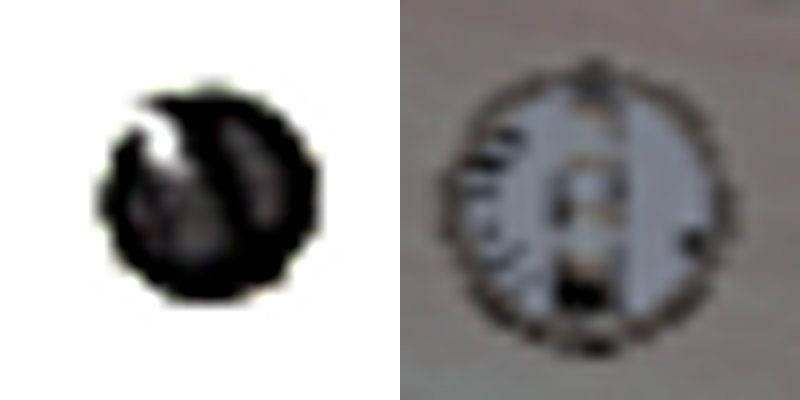

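```bash
python3 - <<'E'
from h import *
plan([.530,.0375,.20],179.5)
E
```

```text
yaw now 25.7 turn [   0.      0.   -153.84] shift cur-tool mm [ 494.  -329.3   39.3] shift target-tool [-298.2  513.3   39.3]
```

>>> move_arm(
  commands=[
    [0,0,0,41.2,-27.4,3.3,0.5],
    [0,0,0,41.2,-27.4,3.3,0.5],
    [0,0,0,41.2,-27.4,3.3,0.5],
    [0,0,0,41.2,-27.4,3.3,0.5],
    [0,0,0,41.2,-27.4,3.3,0.5],
    [0,0,0,41.2,-27.4,3.3,0.5],
    [0,0,0,41.2,-27.4,3.3,0.5],
    [0,0,0,41.2,-27.4,3.3,0.5],
    [0,0,0,41.2,-27.4,3.3,0.5],
    [0,0,0,41.2,-27.4,3.3,0.5],
    [0,0,0,41.2,-27.4,3.3,0.5],
    [0,0,0,41.2,-27.4,3.3,0.5],
    [0,0,-10.4,0,0,0,0.5],
    [0,0,-10.4,0,0,0,0.5],
    [0,0,-10.4,0,0,0,0.5],
    [0,0,-10.4,0,0,0,0.5],
    [0,0,-10.4,0,0,0,0.5],
    [0,0,-10.4,0,0,0,0.5],
    [0,0,-10.4,0,0,0,0.5],
    [0,0,-10.4,0,0,0,0.5],
  ],
)

```text
time: 4.05
eef_pos: [0.5306, 0.0372, 0.1997]
eef_rot: [-1.82, -2.561, 0.0]
wrist_force: [0.5, 0.3, -0.7]
gripper_width: 0.0427
```

```bash
python3 - <<'E'
from h import *
plan([.530,.0375,.109],179.5);s=ctrl.observe();print(s['time'],s['qpos'],s['gripper_width'])
E
```

```text
yaw now 109.2 turn [ -0.   -0.  -70.3] shift cur-tool mm [ 0.4 -0.5 90.7] shift target-tool [ 0.6  0.3 90.7]
4.05 [-8.32188420e-02  2.89950026e-01 -1.18592336e-01  1.16227517e+00
  1.06073979e-05  1.15244692e+00] 0.0427276847876724
```

>>> move_arm(
  commands=[
    [0,0,-10.04,0,0,0,0.5],
    [0,0,-10.04,0,0,0,0.5],
    [0,0,-10.04,0,0,0,0.5],
    [0,0,-10.04,0,0,0,0.5],
    [0,0,-10.04,0,0,0,0.5],
    [0,0,-10.04,0,0,0,0.5],
    [0,0,-10.04,0,0,0,0.5],
    [0,0,0,0,0,30,0.5],
    [0,0,0,0,0,30,0.5],
    [0,0,0,0,0,15,0.5],
    [0,0,0,0,0,15,0.5],
  ],
)

```text
time: 5.42
eef_pos: [0.5305, 0.0372, 0.109]
eef_rot: [-0.024, -3.141, -0.0]
wrist_force: [-1.3, 0.7, 0.5]
gripper_width: 0.0426
```

```bash
python3 - <<'E'
from h import *
plan([.530,.0375,.109],179.5);s=ctrl.observe();print(s['time'],s['wrist_force'],s['moment'])
im,d=snap('top','top3')
im2,d=snap('scene','scene3')
c=lambda i,x,y:cv2.resize(i[y:y+60,x:x+60,::-1],(390,390),interpolation=cv2.INTER_CUBIC)
cv2.imwrite('pics/c6.png',np.hstack([c(im,216,165),c(im2,225,160)]))
E
```

```text
yaw now 179.1 turn [ 0.   -0.01 -0.36] shift cur-tool mm [0.5 0.3 0. ] shift target-tool [0.5 0.3 0. ]
5.425 [-1.31884664  0.71213712  0.5159994 ] [-0.0086746  -0.01992904  0.00217394]
```

View pics/c6.png

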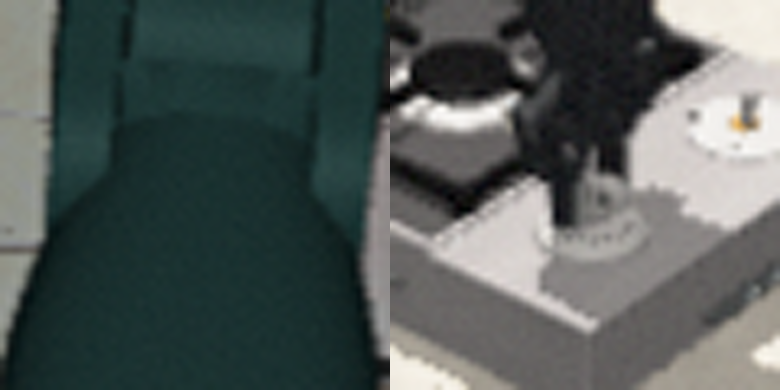

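>>> move_arm(
  commands=[
    [0,0,0,0,0,0,0.8],
    [0,0,0,0,0,0,1],
    [0,0,0,0,0,0,1],
    [0,0,0,0,0,0,1],
  ],
  squeeze=60,
)

```text
time: 6.02
eef_pos: [0.5309, 0.0382, 0.1106]
eef_rot: [0.023, 3.14, 0.003]
wrist_force: [-1.1, 8.1, 4.7]
gripper_width: 0.0108
```

```bash
python3 - <<'E'
from h import *
s=ctrl.observe();print(s['time'],s['wrist_force'],s['moment'],s['gripper_width'],s['eef_pos'])
E
```

```text
6.025 [-1.10901991  8.1443238   4.68931679] [ 1.55363045  0.26397533 -0.06310726] 0.0108492127196992 [0.53090245 0.03818588 0.11061263]
```

>>> move_arm(
  commands=[
    [0,0,0,0,1.5,-1.5,1],
    [0,0,4,0,0,0,1],
    [0,0,6,0,0,0,1],
    [0,0,6,0,0,0,1],
    [0,0,6,0,0,0,1],
    [0,0,0,0,0,0,1],
  ],
)

```text
time: 6.78
eef_pos: [0.5306, 0.0377, 0.1108]
eef_rot: [-0.626, -3.078, 0.004]
wrist_force: [3.8, -6.3, -15.4]
gripper_width: 0.0109
```

```bash
python3 - <<'E'
from h import *
s=ctrl.observe();print(s['time'],s['wrist_force'],s['moment'],s['gripper_width'],s['eef_pos']);plan([.53,.037,.11],179.5)
E
```

```text
6.775 [  3.8184739   -6.30451407 -15.42974098] [-1.47979856 -0.82779929 -0.06768836] 0.010930600189430314 [0.53063103 0.03774506 0.11075238]
yaw now 157.0 turn [-1.300e-01 -1.000e-02 -2.249e+01] shift cur-tool mm [ 0.3 -0.9  0.8] shift target-tool [ 0.6 -0.8  0.8]
```

>>> move_arm(
  commands=[
    [0,0,0,0.3,-0.6,1.1,1],
    [0,0,8,0,0,0,1],
    [0,0,8,0,0,0,1],
    [0,0,8,0,0,0,1],
    [0,0,8,0,0,0,1],
    [0,0,8,0,0,0,1],
    [0,0,8,0,0,0,1],
    [0,0,0,0,0,0,1],
  ],
)

```text
time: 7.78
eef_pos: [0.5296, 0.0368, 0.1106]
eef_rot: [1.824, 2.556, -0.005]
wrist_force: [-5.3, -12.0, 5.1]
gripper_width: 0.0108
```

```bash
python3 - <<'E'
from h import *
s=ctrl.observe();print(s['time'],s['wrist_force'],s['moment'],s['gripper_width'],s['eef_pos'],s['qpos']);plan([.53,.037,.11],179.5)
snap('scene','scene4')
a=cv2.imread('pics/scene4.png')[160:220,225:285];cv2.imwrite('pics/c7.png',cv2.resize(a,(480,480),interpolation=cv2.INTER_CUBIC))
E
```

```text
7.775 [ -5.34768174 -11.96702091   5.10188357] [-2.51337217  1.1228472  -0.08245195] 0.010756652021359052 [0.52960128 0.03682047 0.11062997] [-0.08225944  0.34664517 -0.29019372  0.93433361 -0.00356196  1.15757815]
yaw now 109.0 turn [ -0.2    0.09 -70.54] shift cur-tool mm [0.  0.4 0.6] shift target-tool [-0.4  0.2  0.6]
```

View pics/c7.png

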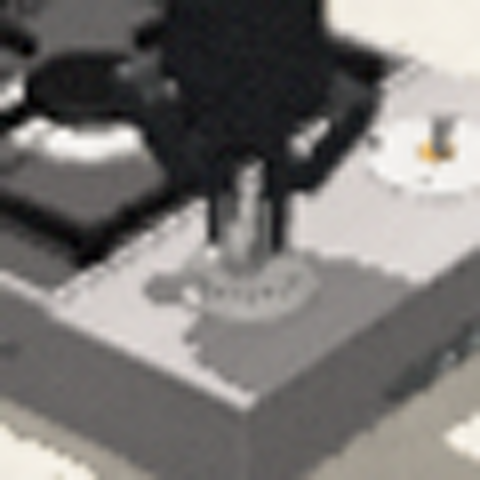

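>>> move_arm(
  commands=[
    [0,0,0,-0.9,-0.8,0,1],
    [0,0,8,0,0,0,1],
    [0,0,8,0,0,0,1],
    [0,0,8,0,0,0,1],
    [0,0,8,0,0,0,1],
    [0,0,8,0,0,0,1],
    [0,0,0,0,0,0,1],
  ],
)

```text
time: 8.7
eef_pos: [0.5284, 0.0368, 0.1106]
eef_rot: [-2.589, -1.78, 0.003]
wrist_force: [-9.2, -4.1, 9.7]
gripper_width: 0.0108
```

```bash
python3 - <<'E'
from h import *
s=ctrl.observe();print(s['time'],s['wrist_force'],s['moment'],s['gripper_width'],s['eef_pos'],s['qpos']);plan([.53,.037,.11],179.5)
E
```

```text
8.7 [-9.20356211 -4.13585761  9.67472086] [-0.88468729  2.04629222 -0.05531103] 0.010780636559757487 [0.52840331 0.03679159 0.1106002 ] [-8.37341643e-02  3.45492743e-01 -2.92128541e-01  9.34846773e-01
 -1.23817284e-03  1.85345935e+00]
yaw now 69.0 turn [-1.4000e-01 -1.0000e-02 -1.1049e+02] shift cur-tool mm [0.8 1.4 0.6] shift target-tool [-1.6  0.2  0.6]
```

>>> move_arm(
  commands=[
    [0,0,0,-0.7,-0.7,-0.5,1],
    [0,0,8,0,0,0,1],
    [0,0,8,0,0,0,1],
    [0,0,8,0,0,0,1],
    [0,0,4,0,0,0,1],
    [0,0,0,0,0,0,1],
  ],
)

```text
time: 9.45
eef_pos: [0.5279, 0.0371, 0.1108]
eef_rot: [-2.939, -1.108, 0.002]
wrist_force: [-5.8, -0.7, 4.0]
gripper_width: 0.0111
```

```bash
python3 - <<'E'
from h import *
s=ctrl.observe();print(s['time'],s['wrist_force'],s['moment'],s['gripper_width'],s['eef_pos'],s['qpos']);plan([.53,.037,.11],179.5)
E
```

```text
9.45 [-5.7520936  -0.66675524  3.96868247] [-0.09630818  1.31644206  3.11988998] 0.011115019973888262 [0.52787219 0.03712894 0.11079429] [-8.38633190e-02  3.44219389e-01 -2.93572365e-01  9.34293385e-01
  5.65637593e-05  2.33692495e+00]
yaw now 41.3 turn [-8.000e-02 -4.000e-02 -1.382e+02] shift cur-tool mm [1.5 1.5 0.8] shift target-tool [-2.1 -0.1  0.8]
```

>>> move_arm(
  commands=[
    [0,0,2,0,0,0,1],
    [0,0,0,0,0,0,1],
  ],
)

```text
time: 9.7
eef_pos: [0.5279, 0.0371, 0.1108]
eef_rot: [-2.958, -1.058, 0.002]
wrist_force: [-6.1, -1.3, 4.4]
gripper_width: 0.0105
```

```bash
python3 - <<'E'
from h import *
s=ctrl.observe();print(s['time'],s['wrist_force'],s['moment'],s['gripper_width'],s['eef_pos'],s['qpos']);plan([.53,.037,.11],179.5)
snap('scene','scene5')
a=cv2.imread('pics/scene5.png')[160:220,225:285];cv2.imwrite('pics/c8.png',cv2.resize(a,(480,480),interpolation=cv2.INTER_CUBIC))
E
```

```text
9.7 [-6.11206116 -1.29004209  4.40787684] [-0.25201519  1.39409836  3.77665819] 0.010534733706910071 [0.52788404 0.03712215 0.11082914] [-8.37849160e-02  3.44181687e-01 -2.93526096e-01  9.34318987e-01
 -1.12018353e-04  2.37060207e+00]
yaw now 39.4 turn [-9.0000e-02 -3.0000e-02 -1.4013e+02] shift cur-tool mm [1.6 1.4 0.8] shift target-tool [-2.1 -0.1  0.8]
```

View pics/c8.png

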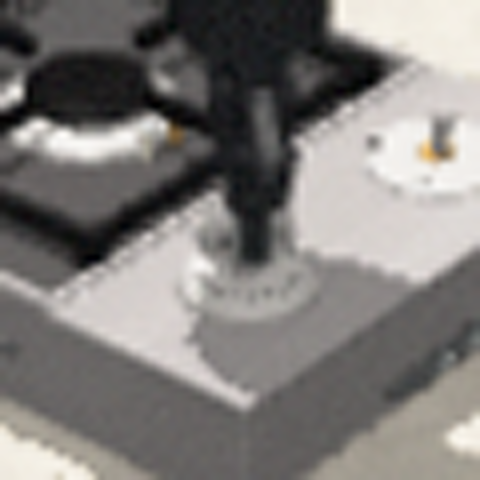

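>>> move_arm(
  commands=[
    [0,0,0,0,0,0,0.5],
    [0,0,0,0,0,0,0.5],
    [0,0,0,0,0,0,0.5],
    [0,0,0,0,0,-30,0.5],
    [0,0,0,0,0,-60,0.5],
    [0,0,0,40,-40,-10,0.3],
    [0,0,0,40,-40,0,0.3],
    [0,0,0,40,-40,0,0.3],
  ],
)

```text
time: 10.75
eef_pos: [0.5463, 0.2072, 0.211]
eef_rot: [2.96, 1.051, 0.002]
wrist_force: [0.9, -0.2, -0.3]
gripper_width: 0.0599
```

```bash
python3 - <<'E'
from h import *
np.set_printoptions(precision=4,suppress=True)
s=ctrl.observe();print(s['time'],s['wrist_force'],s['moment'],s['eef_pos'],s['qpos'])
im,d=snap('top','top6');im2,_=snap('scene','scene6')
P=cloud('top',d);X,Y,Z=P[...,0],P[...,1],P[...,2]
m=(Z>.108)&(Z<.15)&(abs(X-.53)<.04)&(abs(Y-.037)<.04)
q=P[m][:,:2];mu=q.mean(0);w,V=np.linalg.eigh(np.cov((q-mu).T));e=V[:,1];print(m.sum(),mu,np.degrees(np.arctan2(e[1],e[0])),cv2.minAreaRect((q*1000).astype(np.float32)))
plan([.4638,.3574,.12],25)
c=lambda i,x,y:cv2.resize(i[y:y+60,x:x+60,::-1],(390,390),interpolation=cv2.INTER_CUBIC)
cv2.imwrite('pics/c9.png',np.hstack([c(im,216,165),c(im2,225,160)]))
E
```

```text
10.75 [ 0.9311 -0.1693 -0.2675] [-0.0039 -0.0691  0.0237] [0.5463 0.2072 0.211 ] [ 0.2231  0.3737  0.0401  1.2362 -0.0001  2.6823]
57 [0.5289 0.0374] 50.833859823805305 ((529.8929443359375, 37.29148864746094), (46.263427734375, 12.34987735748291), 49.570926666259766)
yaw now 39.4 turn [-0.04 -0.04 14.36] shift cur-tool mm [  29.9 -166.2   90.4] shift target-tool [ -12.2 -168.5   90.3]
```

View pics/c9.png

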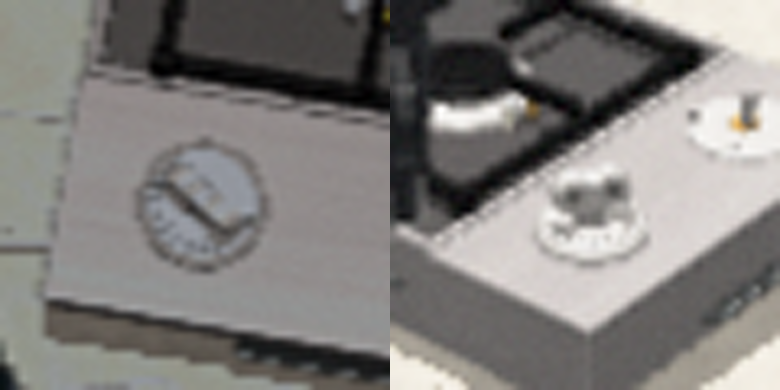

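```bash
python3 - <<'E'
from h import *
plan([.5293,.0374,.111],50)
E
```

```text
yaw now 39.4 turn [ -0.03  -0.05 -10.64] shift cur-tool mm [-122.4  122.8   99.1] shift target-tool [-142.9   98.    99.3]
```

>>> move_arm(
  commands=[
    [0,0,0,-40.8,40.9,0,0.5],
    [0,0,0,-40.8,40.9,0,0.5],
    [0,0,0,-40.8,40.9,0,0.5],
    [0,0,-10.6,0,0,20,0.5],
    [0,0,0,0,0,40,0.5],
    [0,0,0,0,0,39,0.5],
    [0,0,0,0,0,0,0.9],
    [0,0,0,0,0,0,1],
    [0,0,0,0,0,0,1],
    [0,0,0,0,0,0,1],
  ],
)

```text
time: 12.1
eef_pos: [0.526, 0.0343, 0.1121]
eef_rot: [-2.846, -1.321, 0.005]
wrist_force: [-13.1, 9.5, -6.1]
gripper_width: 0.0106
```

```bash
python3 - <<'E'
from h import *
s=ctrl.observe();print(s['time'],s['wrist_force'],s['moment'],s['gripper_width']);plan([.5293,.0374,.111],50)
E
```

```text
12.1 [-13.05047432   9.52387705  -6.07782499] [1.63894999 2.4560686  0.07253698] 0.010646052285357687
yaw now 49.8 turn [-0.29  0.06 -0.21] shift cur-tool mm [4.5 0.5 1.1] shift target-tool [4.5 0.5 1.1]
```

>>> move_arm(
  commands=[
    [0,0,0,0,-1.4,0,1],
    [0,0,2,0,0,0,1],
    [0,0,2,0,0,0,1],
    [0,0,0,0,0,0,1],
  ],
)

```text
time: 12.6
eef_pos: [0.5258, 0.0345, 0.1122]
eef_rot: [-2.892, -1.222, 0.004]
wrist_force: [-8.0, 3.0, -9.5]
gripper_width: 0.0107
```

```bash
python3 - <<'E'
from h import *
s=ctrl.observe();print(s['time'],s['wrist_force'],s['moment'],s['gripper_width']);plan([.5293,.0374,.111],50)
E
```

```text
12.6 [-7.97079912  3.03238185 -9.53000994] [0.37068856 1.60889971 1.4092337 ] 0.010681721615191772
yaw now 45.8 turn [-0.15  0.09 -4.18] shift cur-tool mm [4.5 0.4 1.2] shift target-tool [4.5 0.8 1.2]
```

>>> move_arm(
  commands=[
    [0,0,0,0,0,0,0.5],
    [0,0,0,0,0,0,0.5],
    [0,0,0,0,0,0,0.5],
    [0,0,0,0,0,-40,0.5],
    [0,0,0,0,0,-50,0.45],
    [0,0,0,35,-40,0,0.45],
    [0,0,0,35,-40,0,0.45],
    [0,0,0,35,-40,0,0.45],
    [0,0,0,35,-40,0,0.45],
    [0,0,-10,0,0,0,0.45],
    [0,0,-10,0,0,0,0.45],
    [0,0,-10,0,0,0,0.45],
    [0,0,-10,0,0,0,0.45],
    [0,0,-10,0,0,0,0.45],
    [0,0,-10,0,0,0,0.45],
    [0,0,-10,0,0,0,0.45],
    [0,0,-10,0,0,0,0.45],
    [0,0,-10,0,0,0,0.45],
    [0,0,-10,0,0,0,0.45],
    [0,0,-10,0,0,0,0.45],
  ],
)

```text
time: 15.1
eef_pos: [0.5109, 0.246, 0.202]
eef_rot: [0.651, 3.073, 0.0]
wrist_force: [0.6, -0.2, 0.1]
gripper_width: 0.0473
```

```bash
python3 - <<'E'
from h import *
np.set_printoptions(precision=4,suppress=True)
s=ctrl.observe();print(s['time'],s['eef_pos'],s['qpos'])
im,d=snap('top','top7')
P=cloud('top',d);X,Y,Z=P[...,0],P[...,1],P[...,2]
def rep(m):
    q=P[m][:,:2];mu=q.mean(0);w,V=np.linalg.eigh(np.cov((q-mu).T));e=V[:,1];print(m.sum(),mu,np.degrees(np.arctan2(e[1],e[0])),cv2.minAreaRect((q*1000).astype(np.float32)))
rep((Z>.108)&(Z<.15)&(abs(X-.53)<.04)&(abs(Y-.037)<.04))
cv2.imwrite('pics/c10.png',im[:,:,::-1])
plan([.464,.357,.12],205)
E
```

```text
15.1 [0.5109 0.246  0.202 ] [ 0.305   0.3477 -0.0253  1.1972 -0.0001  0.7229]
57 [0.5289 0.0374] 50.22847453289915 ((529.7559204101562, 37.6169548034668), (46.406219482421875, 11.91191291809082), 48.47416305541992)
yaw now 156.6 turn [  0.01   0.03 -48.44] shift cur-tool mm [87.2 83.2 82. ] shift target-tool [ -4.5 120.4  82. ]
```

View pics/c10.png

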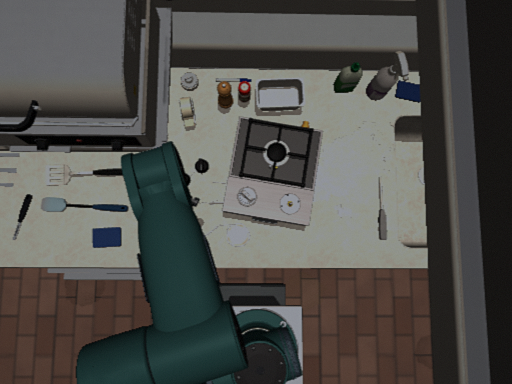

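>>> move_arm(
  commands=[
    [0,0,0,29.1,27.7,7,0.45],
    [0,0,0,29.1,27.7,10,0.45],
    [0,0,0,29.1,27.7,10,0.45],
    [0,0,-9.7,0,0,10,0.45],
    [0,0,-9.7,0,0,10,0.45],
    [0,0,-9.7,0,0,10,0.45],
    [0,0,-9.7,0,0,10,0.45],
    [0,0,-9.7,0,0,10,0.45],
    [0,0,0,0,0,5,0.45],
  ],
)

```text
time: 16.27
eef_pos: [0.4652, 0.3576, 0.1194]
eef_rot: [0.654, -3.073, 0.0]
wrist_force: [-0.5, -0.1, -0.6]
gripper_width: 0.0472
```

```bash
python3 - <<'E'
from h import *
plan([.464,.357,.027],205)
im,d=snap('scene','scene8')
i=im[205:285,185:265,::-1];cv2.imwrite('pics/c11.png',cv2.resize(np.clip(i.astype(float)*1.5,0,255).astype(np.uint8),(560,560),interpolation=cv2.INTER_CUBIC))
E
```

```text
yaw now -156.0 turn [-0.   -0.01 -0.95] shift cur-tool mm [ 1.3 -0.  92.4] shift target-tool [ 1.4 -0.  92.4]
```

View pics/c11.png

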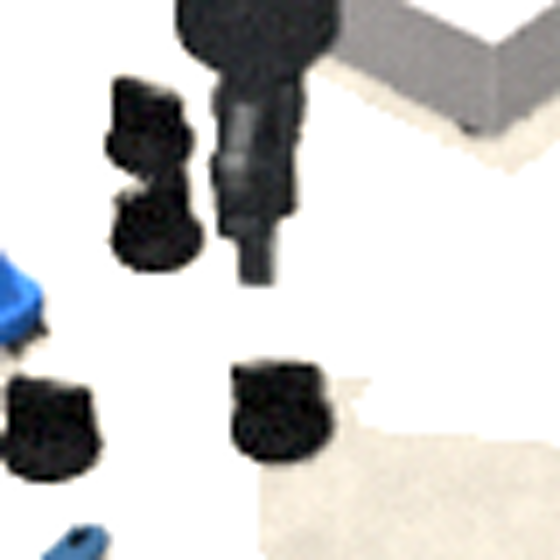

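>>> move_arm(
  commands=[
    [0,0,-1,1.3,0,30,0.45],
    [0,0,0,0,0,30,0.45],
    [0,0,0,0,0,20,0.45],
    [0,0,0,0,0,12,0.45],
    [0,0,0,0,0,0,0.45],
  ],
)

```text
time: 16.95
eef_pos: [0.464, 0.357, 0.0274]
eef_rot: [0.683, -3.066, 0.0]
wrist_force: [-1.1, -0.2, 0.6]
gripper_width: 0.0467
```

```bash
python3 - <<'E'
from h import *
plan([.464,.357,.027],205);s=ctrl.observe();print(s['wrist_force'],s['moment'])
im,d=snap('scene','scene9')
i=im[205:285,185:265,::-1];cv2.imwrite('pics/c12.png',cv2.resize(np.clip(i.astype(float)*1.5,0,255).astype(np.uint8),(560,560),interpolation=cv2.INTER_CUBIC))
E
```

```text
yaw now -154.9 turn [-0.01 -0.04  0.11] shift cur-tool mm [-0.  -0.   0.4] shift target-tool [-0.  -0.   0.4]
[-1.08771839 -0.19216092  0.58270481] [-0.03173162 -0.01803949 -0.01139771]
```

View pics/c12.png

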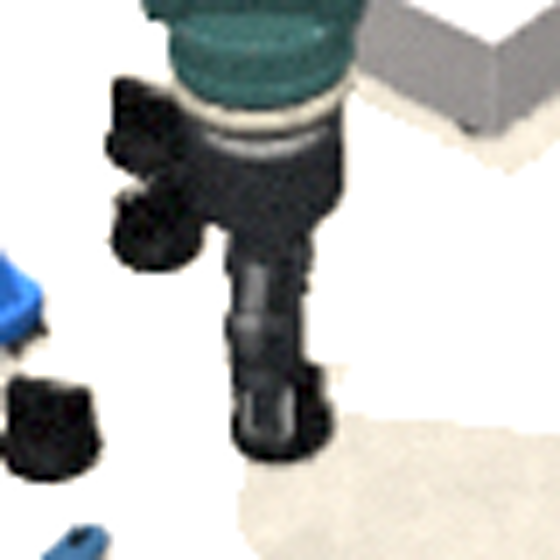

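>>> move_arm(
  commands=[
    [0,0,0,0,0,0,0.75],
    [0,0,0,0,0,0,0.9],
    [0,0,0,0,0,0,1],
    [0,0,0,0,0,0,1],
    [0,0,0,0,0,0,1],
  ],
  squeeze=60,
)

```text
time: 17.62
eef_pos: [0.4645, 0.3574, 0.0285]
eef_rot: [-0.685, 3.064, 0.001]
wrist_force: [-0.6, 0.5, 6.3]
gripper_width: 0.0147
```

```bash
python3 - <<'E'
from h import *
plan([.464,.357,.027],205);s=ctrl.observe();print(s['wrist_force'],s['moment'],s['gripper_width'])
E
```

```text
yaw now -154.8 turn [0.01 0.09 0.22] shift cur-tool mm [ 0.6 -0.1  1.5] shift target-tool [ 0.6 -0.1  1.5]
[-0.62698328  0.5022026   6.27657161] [-0.11991878  0.13861385 -0.03738518] 0.014709617246005483
```

>>> move_arm(
  commands=[
    [0,0,0,0,0,-15,1],
    [0,0,0,0,0,-40,1],
    [0,0,0,0,0,-60,1],
    [0,0,0,0,0,-50,1],
    [0,0,4.8,0,0,0,1],
    [0,0,4.8,0,0,0,1],
    [0,0,0,0,0,0,1],
  ],
)

```text
time: 18.5
eef_pos: [0.464, 0.357, 0.1936]
eef_rot: [-0.428, 3.112, 0.0]
wrist_force: [-0.3, 0.6, -0.8]
gripper_width: 0.0148
```

```bash
python3 - <<'E'
from h import *
plan([.5058,-.1097,.165],195.6);s=ctrl.observe();print(s['time'],s['wrist_force'],s['moment'],s['gripper_width'])
im,d=snap('scene','scene10')
i=im[185:265,185:265,::-1];cv2.imwrite('pics/c13.png',cv2.resize(np.clip(i.astype(float)*1.5,0,255).astype(np.uint8),(560,560),interpolation=cv2.INTER_CUBIC))
E
```

```text
yaw now -164.3 turn [0.01 0.05 0.06] shift cur-tool mm [  85.8 -460.7   28.4] shift target-tool [  85.2 -460.8   28.6]
18.5 [-0.2856415   0.63898551 -0.81365944] [ 0.01204246 -0.0319381  -0.02272712] 0.014808511055300426
```

View pics/c13.png

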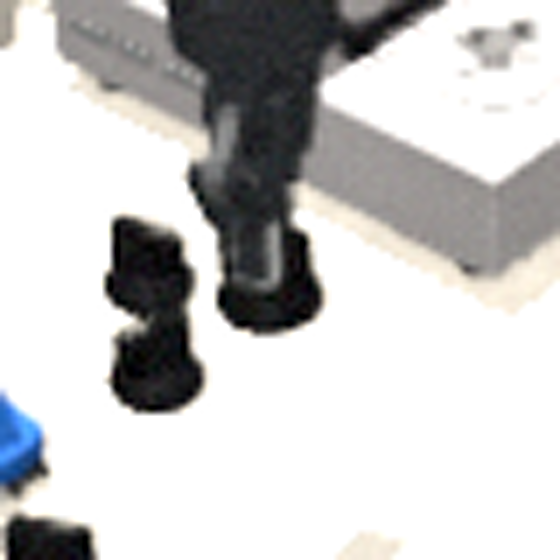

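>>> move_arm(
  commands=[
    [0,0,0,8.6,-46.1,0,1],
    [0,0,0,8.6,-46.1,0,1],
    [0,0,0,8.6,-46.1,0,1],
    [0,0,0,8.6,-46.1,0,1],
    [0,0,0,8.6,-46.1,0,1],
    [0,0,0,8.6,-46.1,0,1],
    [0,0,0,8.6,-46.1,0,1],
    [0,0,0,8.6,-46.1,0,1],
    [0,0,0,8.6,-46.1,0,1],
    [0,0,0,8.5,-45.9,14,1],
    [0,0,0,0,0,14,1],
    [0,0,0,0,0,0,1],
  ],
)

```text
time: 20.05
eef_pos: [0.5048, -0.1094, 0.1639]
eef_rot: [0.428, -3.111, -0.002]
wrist_force: [-0.5, -0.1, -1.0]
gripper_width: 0.0147
```

```bash
python3 - <<'E'
from h import *
plan([.5058,-.1097,.165],195.6);s=ctrl.observe();print(s['time'],s['wrist_force'],s['moment'],s['gripper_width'],s['eef_pos'])
np.set_printoptions(precision=4,suppress=True)
im,d=snap('scene','scene11');
P=cloud('scene',d);g=im.mean(-1)
i=im[145:205,245:325,::-1];cv2.imwrite('pics/c14.png',cv2.resize(np.clip(i.astype(float)*1.3,0,255).astype(np.uint8),(800,600),interpolation=cv2.INTER_CUBIC))
# expected projections
p=s['eef_pos'];
for n,q in [('tip',[.5058,-.1097,.114]),('knobbot',[p[0],p[1],p[2]-.028]),('skirttop',[p[0],p[1],p[2]-.013])]:
    print(n,(proj('scene',q)-[245,145]+.5)*10)
E
```

```text
yaw now -164.3 turn [ 0.08 -0.09  0.08] shift cur-tool mm [-0.9 -0.6 -1.1] shift target-tool [-0.9 -0.6 -1.1]
20.05 [-0.47558618 -0.14872664 -0.99844096] [ 0.02009283 -0.0243482  -0.01939784] 0.01466867907907074 [ 0.50477436 -0.10937344  0.1639298 ]
tip [343.45   288.1943]
knobbot [346.7683 242.2923]
skirttop [347.7737 209.8471]
```

View pics/c14.png

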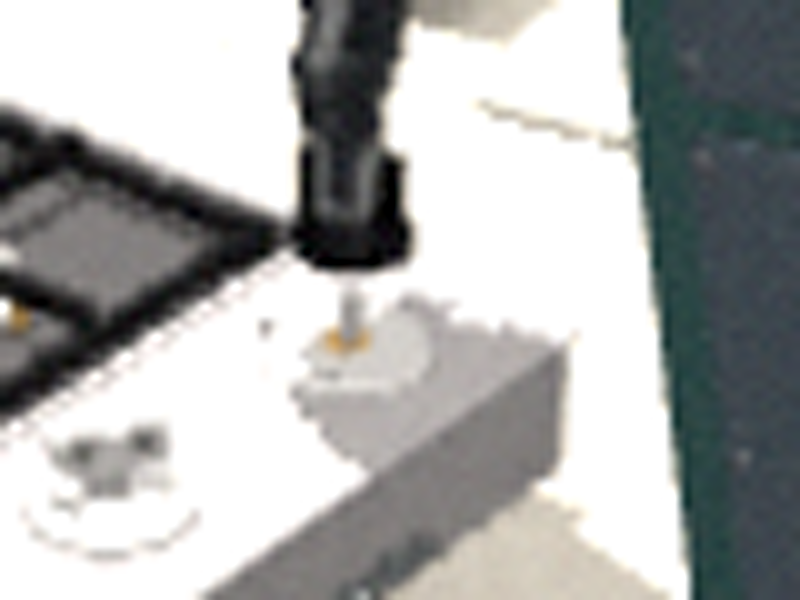

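>>> move_arm(
  commands=[
    [0.1,-0.1,0,-0.5,-0.3,10,1],
    [0,0,0,0,0,8,1],
    [0,0,0,0,0,3,1],
    [0,0,0,0,0,2,1],
    [0,0,0,0,0,0,1],
  ],
)

```text
time: 20.72
eef_pos: [0.5061, -0.11, 0.1416]
eef_rot: [-0.427, 3.111, -0.002]
wrist_force: [0.5, -0.4, -1.4]
gripper_width: 0.0143
```

```bash
cat > st.py <<'E'
from h import *
np.set_printoptions(precision=4,suppress=True)
plan([.5055,-.1097,.120],195.6);s=ctrl.observe();print(s['time'],s['wrist_force'],s['moment'],s['gripper_width'],s['eef_pos'])
E
python3 st.py
```

```text
yaw now -164.4 turn [-0.1   0.1   0.04] shift cur-tool mm [ 0.5  0.5 21.6] shift target-tool [ 0.5  0.4 21.6]
20.725 [ 0.4603 -0.4095 -1.4334] [ 0.0113  0.0291 -0.0735] 0.014320251327559685 [ 0.5061 -0.11    0.1416]
```

>>> move_arm(
  commands=[
    [0,0,0,0,0,1,1],
    [0,0,0,0,0,1,1],
    [0,0,0,0,0,1,1],
    [0,0,0,0,0,0,1],
  ],
)

```text
time: 21.22
eef_pos: [0.5061, -0.11, 0.1385]
eef_rot: [-0.427, 3.111, -0.002]
wrist_force: [0.5, 0.6, -0.8]
gripper_width: 0.0148
```

```bash
python3 st.py
```

```text
yaw now -164.4 turn [-0.09  0.1   0.04] shift cur-tool mm [ 0.5  0.4 18.5] shift target-tool [ 0.5  0.4 18.5]
21.225 [ 0.495   0.5612 -0.754 ] [ 0.014  -0.0201  0.0113] 0.014813912235526968 [ 0.5061 -0.11    0.1385]
```

>>> move_arm(
  commands=[
    [0,0,0,0,0,1,1],
    [0,0,0,0,0,1,1],
    [0,0,0,0,0,0,1],
  ],
)

```text
time: 21.6
eef_pos: [0.5061, -0.11, 0.1365]
eef_rot: [-0.427, 3.111, -0.002]
wrist_force: [0.3, 0.2, -1.0]
gripper_width: 0.0144
```

```bash
python3 st.py
```

```text
yaw now -164.4 turn [-0.09  0.09  0.04] shift cur-tool mm [ 0.5  0.4 16.5] shift target-tool [ 0.5  0.4 16.5]
21.6 [ 0.2907  0.1935 -0.9561] [ 0.051   0.0255 -0.0188] 0.014434169292001201 [ 0.5061 -0.11    0.1365]
```

>>> move_arm(
  commands=[
    [0,0,0,0,0,2,1],
    [0,0,0,0,0,2,1],
    [0,0,0,0,0,0,1],
  ],
)

```text
time: 21.98
eef_pos: [0.506, -0.11, 0.1324]
eef_rot: [-0.427, 3.111, -0.002]
wrist_force: [-0.1, 0.0, -1.0]
gripper_width: 0.0148
```

```bash
python3 st.py;python3 - <<'E'
from h import *
im,d=snap('scene','scene12');
i=im[145:205,245:325,::-1];cv2.imwrite('pics/c15.png',cv2.resize(np.clip(i.astype(float)*1.3,0,255).astype(np.uint8),(800,600),interpolation=cv2.INTER_CUBIC))
E
```

```text
yaw now -164.4 turn [-0.09  0.08  0.03] shift cur-tool mm [ 0.4  0.4 12.4] shift target-tool [ 0.4  0.4 12.4]
21.975 [-0.0832  0.0021 -0.9767] [ 0.1997 -0.0209 -0.0469] 0.014812775508725121 [ 0.506  -0.11    0.1324]
```

View pics/c15.png

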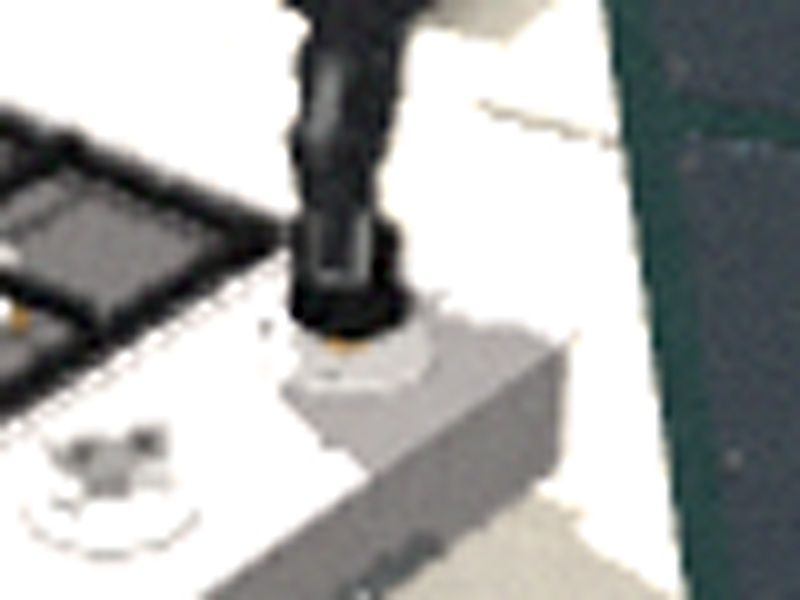

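>>> move_arm(
  commands=[
    [0,0,0,0,0,1.5,1],
    [0,0,0,0,0,1.5,1],
    [0,0,0,0,0,1,1],
    [0,0,0,0,0,0,1],
  ],
)

```text
time: 22.52
eef_pos: [0.5061, -0.11, 0.1285]
eef_rot: [-0.427, 3.111, -0.002]
wrist_force: [-0.0, 1.3, -0.2]
gripper_width: 0.0146
```

```bash
python3 st.py
```

```text
yaw now -164.4 turn [-0.09  0.09  0.04] shift cur-tool mm [0.5 0.4 8.5] shift target-tool [0.5 0.4 8.5]
22.525 [-0.0183  1.3096 -0.2142] [ 0.2615 -0.0505 -0.0245] 0.014645156448695218 [ 0.5061 -0.11    0.1285]
```

>>> move_arm(
  commands=[
    [0,0,0,0,0,1,1],
    [0,0,0,0,0,1,1],
    [0,0,0,0,0,0,1],
  ],
)

```text
time: 22.9
eef_pos: [0.5062, -0.11, 0.1267]
eef_rot: [-0.427, 3.11, -0.002]
wrist_force: [-1.3, 0.9, 4.2]
gripper_width: 0.0147
```

```bash
python3 st.py
```

```text
yaw now -164.4 turn [-0.11  0.11  0.04] shift cur-tool mm [0.6 0.5 6.7] shift target-tool [0.6 0.5 6.7]
22.9 [-1.3066  0.8733  4.2147] [ 0.4191  0.2295 -0.0234] 0.014748899599558638 [ 0.5062 -0.11    0.1267]
```

>>> move_arm(
  commands=[
    [0,0,0,0,0,0,1],
    [0,0,0,0,0,2,1],
    [0,0,0,0,0,2,1],
    [0,0,0,0,0,1.5,1],
    [0,0,0,0,0,0,1],
  ],
  squeeze=80,
)

```text
time: 23.52
eef_pos: [0.5062, -0.11, 0.1211]
eef_rot: [-0.427, 3.11, -0.002]
wrist_force: [-2.1, 2.2, 7.7]
gripper_width: 0.0143
```

```bash
python3 st.py
```

```text
yaw now -164.4 turn [-0.11  0.11  0.04] shift cur-tool mm [0.6 0.5 1.1] shift target-tool [0.6 0.5 1.1]
23.525 [-2.1441  2.2456  7.7141] [0.4957 0.3838 0.0097] 0.014309807589548054 [ 0.5062 -0.11    0.1211]
```

>>> move_arm(
  commands=[
    [0,0,0,0,0,1,1],
    [0,0,0,0,0,1,1],
    [0,0,0,0,0,0,1],
  ],
)

```text
time: 23.9
eef_pos: [0.5064, -0.1101, 0.1204]
eef_rot: [-0.427, 3.109, -0.004]
wrist_force: [-7.2, 3.4, 27.4]
gripper_width: 0.0143
```

```bash
python3 st.py
```

```text
yaw now -164.4 turn [-0.16  0.18  0.04] shift cur-tool mm [0.8 0.6 0.4] shift target-tool [0.8 0.6 0.4]
23.9 [-7.1794  3.4492 27.4448] [ 0.9397  1.6236 -0.0099] 0.014251830934131453 [ 0.5064 -0.1101  0.1204]
```

>>> move_arm(
  commands=[
    [0,0,0,0,0,-0.2,1],
    [0,0,0,0,0,0,1],
    [0,0,0,0,0,0,1],
  ],
)

```text
time: 24.28
eef_pos: [0.5065, -0.1101, 0.1205]
eef_rot: [-0.427, 3.109, -0.004]
wrist_force: [-6.0, 3.9, 25.3]
gripper_width: 0.0145
```

```bash
python3 st.py;python3 - <<'E'
from h import *
im,d=snap('scene','scene13');im2,d2=snap('top','top13')
f=lambda i:cv2.resize(np.clip(i[:,:,::-1].astype(float)*1.3,0,255).astype(np.uint8),(400,400),interpolation=cv2.INTER_CUBIC)
cv2.imwrite('pics/c16.png',np.hstack([f(im[145:205,245:305]),f(im2[165:245,225:305])]))
E
```

```text
yaw now -164.4 turn [-0.16  0.18  0.04] shift cur-tool mm [0.8 0.6 0.5] shift target-tool [0.8 0.6 0.5]
24.275 [-6.0226  3.9372 25.3256] [ 0.8897  1.4375 -0.0055] 0.014468613418285235 [ 0.5065 -0.1101  0.1205]
```

View pics/c16.png

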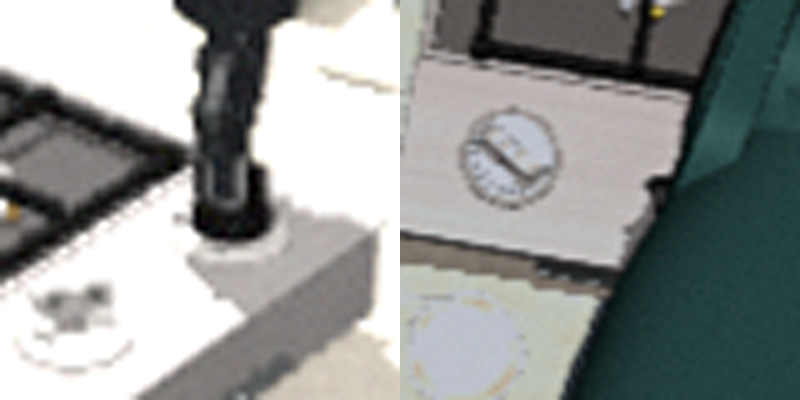

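```bash
python3 -c "
from h import *
print(ctrl.sign_off());print(ctrl.observe()['wrist_force'],ctrl.observe()['time'])"
```

```text
the job is handed in; nothing more can be done
None
the job is handed in; nothing more can be done
```

I wound the timer to its stop, fitted the knob on the valve stem, and handed the job in at about 24 s with the knob still gripped and pressed fully in.

- **Timer key:** I wound it clockwise until it stopped. The first turn met a hard stop at 3 to 4 N m, and the jaws slipped about 10° on the wing. I gripped it again and it stopped at the same place, at 1.4 N m. The wing still lay at about 50° in the last camera angle fit and had not moved by eye in the final picture.
- **Which knob:** Of the four that look alike, I took the one nearest the base, at about (0.464, 0.357) m.
- **Knob fit:** I turned it so the nose faced the raised mark, at 15.6° by camera; the hand finished within 0.1° of that heading. It slid on with almost no force and came home at the expected height, with about 5 N from the spring.
- **Pressing in:** I pressed it about 6.5 to 7 mm down to the hard stop. It was holding there at about 25 N with an 80 N grip.

**Disagreement:** the wing turned only about 130° in the camera images, against 149° for the full 2.6 rad. I take it that the timer started partly wound, because the key stopped firmly at the same place twice, but I could not check that directly.

The lighter, scrubber and scouring pad were never approached. I did not check them again at the end.

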